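# Glue a tail block in the hand press

## Robot

A 7-joint arm with a two-finger parallel gripper is mounted at the origin on the work surface. World frame = base frame: x ahead of the robot, y to its left, z up, the work surface at z = 0. Lengths are in m, angles in rad, forces in N, time in s.
With the tool pointing down it reaches from about 0.35 to 0.9 m from the base axis. Payload 8.1 kg.
Tool frame: the origin (TCP) lies between the finger pads; the fingertips stand 11 mm ahead of it and the grasp point (between the pads) lies 8 mm behind it; z points along the fingers, y is the line along which they close (so a half turn about z gives the same grasp; the last joint's range is limited). The gripper opens to 92 mm and grips with 3 to 60 N. Pads are 19 mm wide; open, the fingers measure 130 mm over their backs; the gripper's body (75 mm by 190 mm) begins 47 mm behind the grasp point.
Start: joints at [-1.313, 0.434, 0.025, 1.573, -0.012, 1.134, -0.075], TCP at [0.221, 0.585, 0.214] pointing down, gripper open.
Joint ranges: [-2.62, 2.62], [-0.44, 2.09], [-1.27, 1.32], [0.08, 2.57], [-1.32, 4.46], [0.12, 2], [-2.74, 2.74]. Speed limits (rad/s): [2.22, 2.22, 3.01, 3.01, 3.14, 3.14, 3.14].

## Interface

Orientations are given as a rotation vector (axis times angle).
In Python, from cell import observe, get_image, camera_params, sign_off gives the robot as it stands.
- The arm moves only by the shell command python3 -m pendant 'ROWS' [FORCE]. ROWS is JSON, one flat list of numbers, 7 for each row, row after row: the shift along the tool's x, y, z in m, then the turn, a rotation vector about the tool's x, y, z in rad, then the finger opening in m, from 0 to 0.0918. In form: [dx, dy, dz, rx, ry, rz, jaw, dx, dy, dz, rx, ry, rz, jaw, ...]. A call has 1 to 10 rows; each row shifts and turns the commanded pose from where the row before left it, along the tool's axes as they then stand; what a row does not reach is not made up. A row lasts 1/8 s, in which the tool goes at most 62.5 mm and 10.7 degrees, less where a joint would pass 70% of its speed; a pose out of reach is approached as far as the arm can. A call is refused whole if a number of a shift passes 0.0625 or a number of a turn 0.188, either way. A call with a gripper value outside its range is refused whole. The fingers move at their own pace and stop on an object; FORCE is the grip in N (left out, the last holds). Time passes only in rows, so rows that do not move let the fingers close. It gives the time, the measured TCP pose, the force, the opening and the grip force at its end, in the units of the state.
- observe(): the state, without advancing time (a new reading comes with each control period).
- get_image(name): name is "scene" or "top" or "wrist"; returns the picture (420x560x3 uint8, red, green, blue); there is no depth.
- camera_params(name): a dict with "intrinsics" (3x3 intrinsics, pixels), "eye" and "rotation" of the camera in the world; the wrist camera has in their place "T_tool_cam" (4x4, takes a point from camera to tool coordinates, whose origin is the TCP and whose axes are the flange's). Camera axes: x right, y down, z forward; pixel columns grow to the right and rows downward; lengths in m; the calibration is good to about 2 mm. A picture is of the moment at which its call begins: read the wrist's pose just before it. camera_params takes no time and is no camera call.
- sign_off(): hands the job in; it is judged then, once.
The state is a dict: "clock": time; "joints": joint angles; "dq": joint speeds; "joint_efforts": joint torques, N m; "position": TCP position; "ee_rot": TCP orientation; "force": force on the tool from outside, world axes, zero at the start; "ft_torque": the same for the moment, N m; "width": opening from 0.0 (shut) to 1.0 (fully open); "gripper_force": force on a finger pad.
Only numpy, scipy, OpenCV 4.12 (cv2) and the standard library are available. Lean on these libraries where they do the work, as an engineer would, in place of code of your own. Each camera call takes 0.05 s, during which the arm holds its last target. There are 200 camera calls.

## Task

Stand the pale spruce block upright on the yellow patch of the glue press, its broad face to the wooden fence, and let go of it; the wood dents, so never squeeze it with more than 20 N. Then flip the red safety catch right over outwards, and only after that pull the lever by its black handle towards the fence until the lever's pointer stands on the green mark and the plunger presses the block against the fence, never pulling on into the red. The press springs open when let go, so finish while still holding the lever on the green, and leave the sanding block, the jar and the screwdriver where they are.

Things in the scene. Friction and masses are not known exactly. Their poses are not given: they have to be found in the camera images.
- block: Loose pale spruce block, 28 (x) x 52 (y) x 50 (z) mm, 50 to 85 g; origin at the centre of its underside. Stands upright at the start, its y axis up to 0.6 rad from world y. Grip it across its 52 mm length (fingers at its two y ends): the press leaves no room for fingers at its broad x faces. It dents if squeezed with more than 20 N
- press: Glue press, fixed, turned up to 0.2 rad. Wooden board 15 mm thick spanning x -65 to 135, y -145 to 245 mm about the origin, which lies on the bench. Fence: dark wooden upright 44 mm wide, face at x = -18 mm looking to +x, centred on y = -10 mm, top 50 mm above the bench. The lever swings flat, 45 mm above the bench, about a vertical pivot at (50, -100) mm and points to +y
- nest (a point): Place for the centre of the block's underside: on the board's top, 15 mm above the bench, on the yellow patch, at (2, -10) mm of the press frame; axes as the press's. The block, its 28 mm along x, then stands 6 mm off the fence and 14 mm off the nose at rest. Within 4 mm in x and 8 mm in y is good: the plunger will push it to the fence
- lever (a joint): Turn of the flat steel lever, rad: 0 at rest (swung away from the fence), grows as the handle is pulled towards the fence (press -x, anticlockwise from above). A spring draws it back to 0. The nose meets the block at about 0.2; green mark 0.25 to 0.37 (at 0.31 the lever lies along press y); red from 0.40; stop at 0.5. A standing catch blocks it at about 0.02
- handle: Black upright round handle on the lever, 24 mm diameter, from 62 to 126 mm above the bench, 170 mm from the pivot; origin on its axis, 54 mm above the bench. Turns with the lever. At rest it stands at about (102, 62) mm of the press frame. Holding the lever on the green takes about 8 to 17 N here
- handle_grip (a point): Point on the handle's axis, 99 mm above the bench: a good height to grip it
- nose: Black rubber nose of the spring plunger on the lever: upright roller, 20 mm diameter, 24 mm tall, 45 mm above the bench, 90 mm along the lever from the pivot. Its tip is 50 mm from the lever's centre line (the origin), towards the fence. The spring (1.5 N/mm, 22 mm travel) presses the block with about 7 to 23 N over the green mark
- catch (a joint): Turn of the red safety catch, rad: 0 to 0.05 at the start (stands nearly upright, leaning 0.15 to press -y, and blocks the lever's end), 1.55 flipped right over outwards, lying towards press +y. Past upright it falls over by its own weight; a push of under 1 N at its top moves it
- catch_tip (a point): Middle of the top end of the red catch, 108 mm above the bench when it stands. The catch is a bar 12 mm (press x) by 14 mm with a 22 x 22 mm tab at the top; its hinge is 24 mm above the bench at (113, 167) mm of the press frame, 85 mm from this point
- sanding_block: Bystander: cork sanding block lying flat, 75 x 38 x 29 mm; origin at the centre of its underside
- jar: Bystander: small jar with green lid, 48 mm diameter, 55 mm tall; origin at the centre of its underside
- screwdriver: Bystander: yellow-handled screwdriver lying on the bench beyond the press, about 200 mm long; origin on its underside
There are look-alikes about, which are no part of the job. What is shaped like the block but purple is not meant.

How it is judged:
On the way, in this order (a step that is already met when the one before it is completed fails the run):
1. the block stands upright in the press between fence and plunger, released (x of block in the frame of press between -0.01 and 0.02 m and y of block in the frame of press between -0.025 and 0.005 m and z of block in the frame of press between 0.011 and 0.019 m and angle between block's own z axis and vertical below 0.08 rad and contact force between the fingers and block below 0.1 N and value of joint lever below 0.1 rad and value of joint catch below 0.6 rad), for 0.2 s.
2. the safety catch is flipped over while the lever is still at rest (value of joint catch above 1.2 rad and value of joint lever below 0.1 rad), for 0.1 s.
3. the lever is pulled onto the green mark and the plunger presses the block (value of joint lever between 0.25 and 0.37 rad and contact force between block and nose above 4 N), for 0.3 s.
At the end, for the whole second after the job is handed in: Handle still held (over 2 N) with the lever at rest on the green (0.25 to 0.37 rad), catch over (beyond 1.2 rad); nose presses the block over 4 N; block upright (0.08 rad), flat on the fence (0.10 rad, 5 mm), within 17 mm of the nest sideways, not touched by the fingers (all of step 3 and not (velocity of joint lever above 0.1 rad/s or velocity of joint lever below -0.1 rad/s) and contact force between any of the fingers, the arm and handle above 2 N and value of joint catch above 1.2 rad and x of block in the frame of press between -0.009 and 0.001 m and y of block in the frame of press between -0.027 and 0.007 m and z of block in the frame of press between 0.011 and 0.019 m and angle between block's own z axis and vertical below 0.08 rad and angle between the y axis of block and the y axis of press, either way round below 0.1 rad and contact force between the fingers and block below 0.1 N); the arm keeps its last pose, push and grip.
It fails at once if the block is squeezed too hard (over 20 N on a finger) (contact force between the fingers and block above 44 N).
It fails at once if the lever is pulled while the safety catch is not flipped (value of joint lever above 0.12 rad and value of joint catch below 0.9 rad).
It fails at once if the lever is pulled into the red (value of joint lever above 0.4 rad).
It fails at once if a bystander is moved by more than 30 mm (distance of any of sanding_block, jar, screwdriver from where it was at the start of the episode above 0.03 m).
It also fails if it takes over 67 s, if anything falls off the work surface, if the arm or the gripper's body presses on something with over 40 N, if the wrist force passes 120 N, or if a joint passes its speed limit or range.

## Working session

There is one attempt and no reset: what is moved stays moved. The work goes in short steps, Python scripts to look and compute and a shell command to move; the robot and the scene stay as the last step left them, time stands still between calls to the robot, and variables do not carry over. Pictures are saved under pics/ and viewed, at most 10 in all, crops included, and the job is handed in when it is done.

```bash
mkdir -p pics; ls
python3 - <<'E'
from cell import *
import cv2,numpy as np
s=observe();print({k:np.round(v,3).tolist() for k,v in s.items()})
for n in("scene","top"):
    im=get_image(n);cv2.imwrite(f"pics/{n}0.png",im[:,:,::-1]);p=camera_params(n);print(n,{k:np.round(v,3).tolist() for k,v in p.items()})
print(np.round(camera_params("wrist")["T_tool_cam"],3).tolist())
E
```

```text
pics
{'clock': 0.0, 'joints': [-1.313, 0.435, 0.025, 1.574, -0.012, 1.134, -0.075], 'dq': [-0.001, 0.001, -0.002, 0.0, -0.002, 0.0, -0.001], 'joint_efforts': [-0.0, -66.785, 0.985, -31.448, -0.061, 0.043, 0.0], 'position': [0.221, 0.584, 0.213], 'ee_rot': [-0.564, -3.09, 0.002], 'force': [-0.211, 0.254, 0.764], 'ft_torque': [0.004, 0.005, -0.012], 'gripper_force': 0.0, 'width': 0.999}
scene {'intrinsics': [[423.385, 0.0, 283.284], [0.0, 423.385, 204.42], [0.0, 0.0, 1.0]], 'eye': [1.033, -0.653, 0.783], 'rotation': [-2.241, -0.708, 0.316]}
top {'intrinsics': [[533.87, 0.0, 280.91], [0.0, 533.87, 209.135], [0.0, 0.0, 1.0]], 'eye': [0.424, -0.037, 1.48], 'rotation': [-2.177, 2.13, -0.138]}
[[-0.001, -0.961, -0.275, 0.075], [1.0, -0.001, -0.001, -0.0], [0.001, -0.275, 0.961, -0.172], [0.0, 0.0, 0.0, 1.0]]
```

View pics/top0.png

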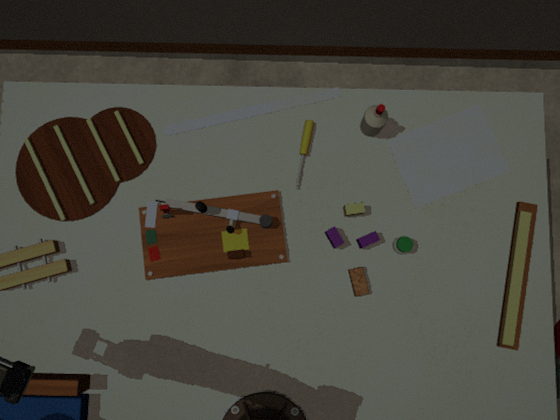

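View pics/scene0.png

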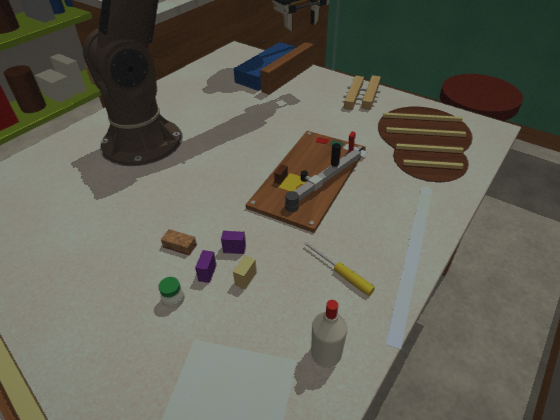

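The top view shows the press board at about (139–288, 191–279). Three block-like things could be meant: pale (354,209), purple (335,238) and purple (369,240). The pale one fits "spruce", and the purple ones are the look-alikes. I'll check this in an enlarged crop.

```bash
cat > h.py <<'E'
import numpy as np,cv2
from cell import *
from scipy.spatial.transform import Rotation as R
def cam(n,s=None):
    p=camera_params(n);K=np.array(p["intrinsics"])
    if n=="wrist":
        T=np.array(p["T_tool_cam"]);r=R.from_rotvec(s["ee_rot"]).as_matrix()
        return K,r@T[:3,3]+s["position"],r@T[:3,:3]
    rot=np.array(p["rotation"])
    return K,np.array(p["eye"]),(R.from_rotvec(rot).as_matrix() if rot.ndim==1 else rot)
def proj(c,P):
    K,e,r=c;q=(np.atleast_2d(P)-e)@r@K.T;return q[:,:2]/q[:,2:]
def back(c,uv,z):
    K,e,r=c;d=np.c_[np.atleast_2d(uv),np.ones(len(np.atleast_2d(uv)))]@np.linalg.inv(K).T@r.T
    return e+d*((z-e[2])/d[:,2])[:,None]
def box(x,y,yaw,z0=0,L=(.028,.052,.050)):
    g=np.array([[a*L[0]/2,b*L[1]/2,c*L[2]] for a in(-1,1) for b in(-1,1) for c in(0,1)])
    return g@R.from_euler("z",yaw).as_matrix().T+[x,y,z0]
E
python3 - <<'E'
from h import *
a=cv2.imread("pics/top0.png");b=cv2.imread("pics/scene0.png")
A=cv2.resize(a[180:290,130:390],None,fx=3,fy=3,interpolation=cv2.INTER_CUBIC)
B=cv2.resize(b[220:295,180:280],(360,270),interpolation=cv2.INTER_CUBIC);C=cv2.resize(b[130:225,250:380],(370,270),interpolation=cv2.INTER_CUBIC)
o=np.zeros((600,780,3),np.uint8);o[:330]=A;o[330:600,:360]=B;o[330:600,365:735]=C
cv2.imwrite("pics/crop0.png",cv2.convertScaleAbs(o,alpha=1.3))
c=cam("top");print(np.round(back(c,[[139,208],[279,191],[288,262],[147,279]],.015),3).tolist(),np.round(back(c,[354,209],.05),3))
E
```

```text
[[0.61, 0.36, 0.015], [0.666, -0.026, 0.015], [0.47, -0.055, 0.015], [0.415, 0.328, 0.015]] [[ 0.615 -0.23   0.05 ]]
```

View pics/crop0.png

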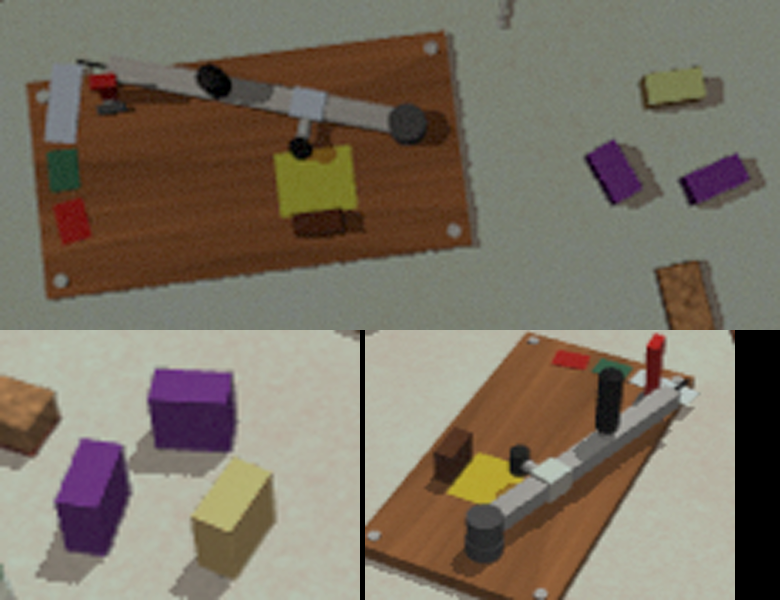

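The crop shows three blocks: two purple ones, and the pale one at crop (675,87), which is top (355,209). That's the one meant. The board corners back-project to 0.39 x 0.20 m as they should. Next I'll fit the press and block poses.

Run:
```python
from h import *
from scipy.optimize import minimize,least_squares
ct=cam("top");cs=cam("scene")
L=np.array([[.135,.245],[.135,-.145],[-.065,-.145],[-.065,.245]])
px=np.array([[139,207.7],[278.7,190.3],[288,262],[146.3,279.3]])
def P(p,l,z): return np.c_[l@R.from_euler("z",p[2]).as_matrix()[:2,:2].T+p[:2],np.full(len(l),z)]
f=least_squares(lambda p:(proj(ct,P(p,L,.015))-px).ravel(),[.5,.1,.1]);print("press",np.round(f.x,4),"res",np.round(f.fun,1))
b=f.x;q=np.array([[2e-3,-.01],[.102,.062],[.113,.167]])
print(np.round(np.r_[P(b,q[:1],.015),P(b,q[1:2],.099),P(b,q[2:],.108)],4).tolist())
print("scene corners",np.round(proj(cs,P(b,L,.015)),0).tolist(), "handle scene",proj(cs,P(b,q[1:2],.126)))
ims={n:cv2.imread(f"pics/{n}0.png") for n in("top","scene")}
# pale mask (yellowish: blue well under red)
M={}
for n,(u,v) in {"top":(355,209),"scene":(245,271)}.items():
    i=ims[n].astype(float);m=(i[...,0]<.8*i[...,2])&(i[...,1]>.8*i[...,2]);w=np.zeros(m.shape,bool);w[v-22:v+22,u-22:u+22]=1
    m=(m&w).astype(np.uint8);k,l,st,_=cv2.connectedComponentsWithStats(m);j=1+np.argmax(st[1:,4]);M[n]=(l==j);print(n,st[j])
def cost(p,verbose=0):
    t=0
    for n,c in(("top",ct),("scene",cs)):
        h=cv2.convexHull(proj(c,box(*p)).astype(np.float32))
        ys,xs=np.mgrid[0:420,0:560]
        im=np.zeros((420*4,560*4),np.uint8);cv2.fillConvexPoly(im,np.round((h+.5)*4*16-8).astype(np.int32),255,shift=4)
        im=cv2.resize(im,(560,420),interpolation=cv2.INTER_AREA)/255.
        d=np.abs(im-M[n]).sum();t+=d
        if verbose:print(n,d,M[n].sum())
    return t
best=min((minimize(cost,[.607,-.23,y],method="Nelder-Mead",options=dict(initial_simplex=[[.607,-.23,y],[.617,-.23,y],[.607,-.22,y],[.607,-.23,y+.2]])) for y in(-.4,-.1,.1,.4)),key=lambda r:r.fun)
print("block",np.round(best.x,4),best.fun);cost(best.x,1)
r=R.from_rotvec(observe()["ee_rot"]).as_matrix();print(np.round(r,3).tolist())
```

```text
press [0.5133 0.0977 0.1466] res [ 0.2 -0.2  0.3 -0.1  0.  -0.2 -0.5  0.5]
[[0.5167, 0.0881, 0.015], [0.6051, 0.174, 0.099], [0.6006, 0.2795, 0.108]]
scene corners [[364.0, 146.0], [312.0, 229.0], [243.0, 204.0], [305.0, 130.0]] handle scene [[334.03224528 145.12679831]]
top [343 202  28  15 256]
scene [233 255  24  34 553]
block [ 0.6195 -0.2313  0.1593] 105.96470588235294
top 69.51372549019608 256
scene 36.450980392156865 553
[[-0.936, 0.353, -0.0], [0.353, 0.936, -0.001], [-0.0, -0.001, -1.0]]
```

```bash
cat >> h.py <<'E'
def delta(p,yaw=None,s=None):
    "tool-frame shift to world p; and tool-z turn bringing tool y to world angle yaw"
    s=s or observe();r=R.from_rotvec(s["ee_rot"]).as_matrix()
    d=r.T@(np.array(p)-s["position"]);out=[np.round(d,4).tolist()]
    if yaw is not None:
        a=np.arctan2(r[1,1],r[0,1]);out.append(round(float(-((yaw-a+np.pi)%(2*np.pi)-np.pi)),3))
    return out+["tilt",np.round(r[:2,2],3).tolist()]
def fit(c_m,x0,z0=0):
    from scipy.optimize import minimize
    def cost(p):
        t=0
        for c,m in c_m:
            h=cv2.convexHull(proj(c,box(*p,z0)).astype(np.float32))
            im=np.zeros((1680,2240),np.uint8);cv2.fillConvexPoly(im,np.round((h+.5)*64-8).astype(np.int32),255,shift=4)
            t+=np.abs(cv2.resize(im,(560,420),interpolation=cv2.INTER_AREA)/255.-m).sum()
        return t
    x,y,w=x0
    return min((minimize(cost,[x,y,a],method="Nelder-Mead",options=dict(initial_simplex=[[x,y,a],[x+.008,y,a],[x,y+.008,a],[x,y,a+.2]])) for a in(w-.3,w,w+.3)),key=lambda r:r.fun)
def palemask(im,u,v,h,vmin):
    i=im.astype(float);m=(i[...,0]<.8*i[...,2])&(i[...,1]>.8*i[...,2])&(i[...,2]>vmin);w=np.zeros(m.shape,bool);w[max(0,v-h):v+h,max(0,u-h):u+h]=1
    k,l,st,_=cv2.connectedComponentsWithStats((m&w).astype(np.uint8));j=1+np.argmax(st[1:,4]);return l==j
E
python3 - <<'E'
from h import *
t=cv2.imread("pics/top0.png");s=cv2.imread("pics/scene0.png")
print("row",t[209,340:370,2].tolist())
mt=palemask(t,355,209,22,105);ms=palemask(s,245,271,22,50);print(mt.sum(),ms.sum())
ct,cs=cam("top"),cam("scene")
for cm in([(ct,mt),(cs,ms)],[(cs,ms)],[(ct,mt)]):
    f=fit(cm,[.615,-.23,.1]);print(np.round(f.x,4),f.fun)
x=f.x;print(delta([.615,-.229,.213],1.571+.12))
E
```

```text
row [96, 94, 90, 66, 51, 68, 91, 95, 94, 93, 96, 94, 94, 92, 93, 93, 95, 94, 95, 93, 94, 94, 93, 93, 85, 76, 69, 70, 68, 70]Traceback (most recent call last):
  File "<stdin>", line 4, in <module>
  File "h.py", line 39, in palemask
    k,l,st,_=cv2.connectedComponentsWithStats((m&w).astype(np.uint8));j=1+np.argmax(st[1:,4]);return l==j
                                                                          ~~~~~~~~~^^^^^^^^^^
    return _wrapfunc(a, 'argmax', axis=axis, out=out, **kwds)
    return bound(*args, **kwds)
ValueError: attempt to get argmax of an empty sequence
```

```bash
sed -i 's/def palemask(im,u,v,h,vmin)/def palemask(im,u,v,h,vmin,k=.8)/; s/i\[...,0\]<.8\*i/i[...,0]<k*i/' h.py
python3 - <<'E'
from h import *
t=cv2.imread("pics/top0.png");s=cv2.imread("pics/scene0.png")
print("ratio",np.round(t[209,340:372,0]/t[209,340:372,2],2).tolist())
mt=palemask(t,355,209,22,40,.72);ms=palemask(s,245,271,22,50);print(mt.sum(),ms.sum())
ct,cs=cam("top"),cam("scene")
for cm in([(ct,mt),(cs,ms)],[(cs,ms)],[(ct,mt)]):
    f=fit(cm,[.615,-.23,.1]);print(np.round(f.x,4),f.fun)
print(delta([.613,-.23,.213],1.571+.1))
E
```

```text
ratio [0.94, 0.96, 0.96, 0.79, 0.45, 0.6, 0.65, 0.65, 0.67, 0.66, 0.69, 0.66, 0.67, 0.66, 0.66, 0.68, 0.66, 0.65, 0.66, 0.63, 0.66, 0.65, 0.66, 0.66, 0.68, 0.78, 0.83, 0.81, 0.78, 0.77, 0.81, 0.89]
225 553
[ 0.6198 -0.2311  0.1436] 96.49019607843135
[ 0.6201 -0.2305  0.1621] 29.964705882352945
[ 0.6174 -0.2325  0.181 ] 42.72156862745098
[[-0.6547, -0.6233, 0.0008], -0.461, 'tilt', [-0.0, -0.001]]
```

```bash
python3 -m pendant '[-0.044,-0.0415,0,0,0,0,0.0918,-0.044,-0.0415,0,0,0,0,0.0918,-0.044,-0.0415,0,0,0,0,0.0918,-0.044,-0.0415,0,0,0,0,0.0918,-0.044,-0.0415,0,0,0,0,0.0918,-0.044,-0.0415,0,0,0,0,0.0918,-0.044,-0.0415,0,0,0,0,0.0918,-0.044,-0.0415,0,0,0,0,0.0918]' && python3 -m pendant '[-0.044,-0.0415,0,0,0,0,0.0918,-0.044,-0.0415,0,0,0,0,0.0918,-0.044,-0.0415,0,0,0,0,0.0918,-0.044,-0.0415,0,0,0,0,0.0918,-0.044,-0.0415,0,0,0,0,0.0918,0,0,0,0,0,-0.13,0.0918,0,0,0,0,0,-0.13,0.0918,0,0,0,0,0,-0.13,0.0918,0,0,0,0,0,-0.13,0.0918]'
python3 -c "
from h import *
print(np.round(observe()['joints'],2),delta([.619,-.231,.213],1.731))"
```

```text
clock: 1.1
position: [0.4332, 0.148, 0.2136]
ee_rot: [0.564, 3.091, 0.0]
force: [1.0, 1.0, -0.1]
width: 1.0
gripper_force: 0.0
clock: 2.22
position: [0.565, -0.1219, 0.2131]
ee_rot: [0.256, -3.13, -0.0]
force: [0.5, 0.2, 0.9]
width: 1.004
gripper_force: 0.0
[-0.1   0.36  0.3   1.71 -0.12  1.09  1.97] [[-0.0355, -0.1164, 0.0001], 0.003, 'tilt', [-0.001, 0.0]]
```

```bash
python3 -m pendant '[-0.012,-0.039,0,0,0,0,0.0918,-0.012,-0.039,0,0,0,0,0.0918,-0.0115,-0.0384,0,0,0,0,0.0918,0,0,0,0,0,0,0.0918,0,0,0,0,0,0,0.0918]'
python3 - <<'E'
from h import *
s=observe();im=get_image("wrist")[:,:,::-1].copy();cv2.imwrite("pics/w1.png",im);c=cam("wrist",s)
u,v=proj(c,[.619,-.231,.03])[0].astype(int);print(u,v)
m=palemask(im,u,v,110,30,.75);print(m.sum())
f=fit([(c,m)],[.619,-.231,.16]);print(np.round(f.x,4),f.fun)
p=f.x
cv2.polylines(im,[cv2.convexHull(proj(c,box(*p)).astype(np.float32)).astype(int)],True,(0,0,255))
im[m]=im[m]//2+np.array([100,0,0],np.uint8);cv2.imwrite("pics/w1m.png",im)
print(delta([p[0],p[1],.022],np.pi/2+p[2],s))
E
```

```text
clock: 2.85
position: [0.6184, -0.2305, 0.2129]
ee_rot: [0.25, -3.131, -0.002]
force: [1.1, 1.1, -0.5]
width: 0.999
gripper_force: 0.0
282 187
1656
[ 0.6172 -0.2309  0.1592] 107.7843137254902
[[0.0011, -0.0004, 0.1909], 0.0, 'tilt', [-0.001, 0.001]]
```

View pics/w1m.png

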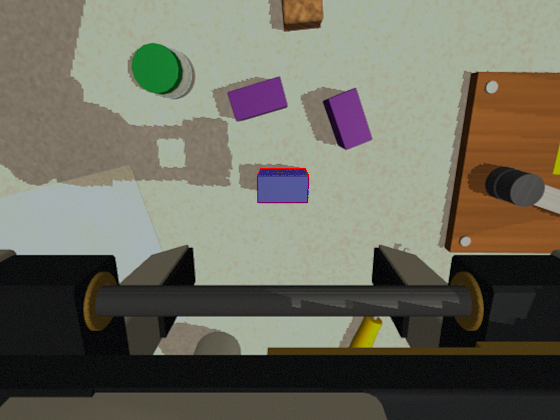

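The wrist view shows the pale block at (283,187) with the fitted outline right on it, and both fingers clear of the neighbours. Going down to grip.

```bash
python3 -m pendant '[0.001,0,0.05,0,0,0,0.0918,0,0,0.05,0,0,0,0.0918,0,0,0.05,0,0,0,0.0918,0,0,0.036,0,0,0,0.0918,0,0,0.005,0,0,0,0.08,0,0,0,0,0,0,0.06,0,0,0,0,0,0,0.04,0,0,0,0,0,0,0.04,0,0,0,0,0,0,0.04]' 11
python3 -c "
from h import *
print(observe()['position'])"
```

```text
clock: 4.03
position: [0.6186, -0.2316, 0.0237]
ee_rot: [-0.25, 3.13, -0.001]
force: [-0.8, -0.0, 7.8]
width: 0.564
gripper_force: 11.0
[ 0.61858738 -0.23155357  0.02373841]
```

```bash
python3 -m pendant '[0,0,-0.03,0,0,0,0.04,0,0,-0.06,0,0,0,0.04,0,0,-0.06,0,0,0,0.04,0.009,0.055,0,0,0,0,0.04,0.009,0.055,0,0,0,0,0.04,0.009,0.055,0,0,0,0,0.04,0.008,0.055,0,0,0,0,0.04,0.008,0.055,0,0,0,0,0.04,0.008,0.055,0,0,0.012,0,0.04,0,0,0,0,0,0,0.04]'
python3 - <<'E'
from h import *
s=observe();im=get_image("wrist")[:,:,::-1].copy();c=cam("wrist",s);b=[.5133,.0977,.1466]
def W(l,z): return np.c_[np.array(l)@R.from_euler("z",b[2]).as_matrix()[:2,:2].T+b[:2],np.full(len(l),z)]
cv2.imwrite("pics/w2.png",im)
g=lambda l,z,col:cv2.polylines(im,[proj(c,W(l,z)).astype(int)],True,col)
g([[.135,.245],[.135,-.145],[-.065,-.145],[-.065,.245]],.015,(255,0,0));g([[-.018,-.032],[-.018,.012]],.05,(0,255,0));g([[.002,-.01],[.004,-.01]],.015,(0,0,255));
cv2.imwrite("pics/w2m.png",im)
print(delta([.5167,.0881,.2],np.pi/2+b[2],s),s["gripper_force"],s["width"])
E
```

```text
clock: 5.28
position: [0.5138, 0.0916, 0.1726]
ee_rot: [0.261, -3.118, -0.002]
force: [-0.1, -0.9, -0.2]
width: 0.565
gripper_force: 11.0
[[-0.002, -0.0039, -0.0274], 0.02, 'tilt', [-0.013, 0.0]] 11.000250577926636 0.5650838133156637
```

View pics/w2m.png

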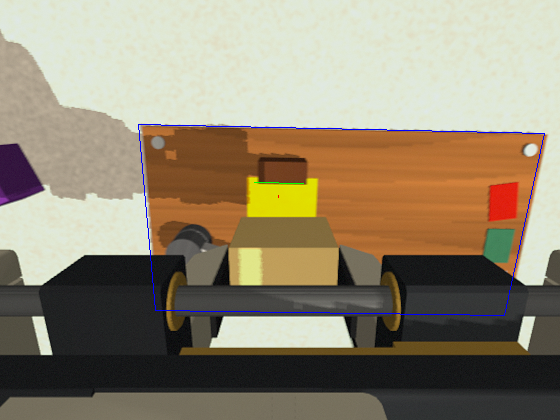

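The wrist view shows the projected board outline, the fence face (row 184) and the nest (278,197) lining up with the picture, so the press pose is confirmed. Checking the settled pose.

```bash
python3 -m pendant '[-0.003,-0.004,0.05,0,0,0.01,0.04,0,0,0,0,0,0,0.04,0,0,0,0,0,0,0.04,0,0,0,0,0,0,0.04]'
python3 -c "
from h import *
print(delta([.518,.088,.0395],np.pi/2+.1466))"
```

```text
clock: 5.82
position: [0.5193, 0.0825, 0.1241]
ee_rot: [0.232, -3.123, 0.001]
force: [0.4, -0.2, -0.5]
width: 0.563
gripper_force: 11.0
[[-0.0004, 0.0056, 0.0846], 0.002, 'tilt', [-0.01, -0.001]]
```

```bash
python3 -m pendant '[0,0.0055,0.035,0,-0.010,0,0.04,0,0,0.03,0,0,0,0.04,0,0,0,0,0,0,0.04,0,0,0,0,0,0,0.04]'
python3 -c "
from h import *
print(delta([.518,.088,.0395],np.pi/2+.1466))"
```

```text
clock: 6.32
position: [0.518, 0.0882, 0.059]
ee_rot: [0.233, -3.133, -0.0]
force: [-0.4, -0.7, -0.0]
width: 0.567
gripper_force: 11.0
[[-0.0, -0.0002, 0.0195], 0.002, 'tilt', [-0.0, 0.0]]
```

```bash
python3 -m pendant '[0,0,0.01,0,0,0,0.04,0,0,0.009,0,0,0,0.04,0,0,0,0,0,0,0.04,0,0,0,0,0,0,0.04]'; python3 -m pendant '[0,0,0,0,0,0,0.06,0,0,0,0,0,0,0.075,0,0,0,0,0,0,0.075,0,0,-0.04,0,0,0,0.075,0,0,-0.06,0,0,0,0.075,0,0,-0.06,0,0,0,0.075,0,0,0,0,0,0,0.075,0,0,0,0,0,0,0.075]'
python3 - <<'E'
from h import *
s=observe();im=get_image("wrist")[:,:,::-1].copy();c=cam("wrist",s);cv2.imwrite("pics/w3.png",im)
u,v=proj(c,[.5167,.088,.04])[0].astype(int)
m=palemask(im,u,v,60,30,.75)
# yellow patch excluded by saturation
m&=(im[...,0]>.3*im[...,2])
f=fit([(c,m)],[.5167,.088,.1466],.015);print(u,v,m.sum(),np.round(f.x,4),f.fun)
b=np.array([.5133,.0977,.1466]);r=R.from_euler("z",b[2]).as_matrix()[:2,:2];print("in press",(f.x[:2]-b[:2])@r)
cv2.polylines(im,[cv2.convexHull(proj(c,box(*f.x,.015)).astype(np.float32)).astype(int)],True,(0,0,255));cv2.imwrite("pics/w3m.png",im)
E
```

```text
clock: 6.82
position: [0.5167, 0.088, 0.0384]
ee_rot: [0.234, -3.13, 0.001]
force: [-0.3, -1.3, -0.7]
width: 0.561
gripper_force: 11.0
clock: 7.82
position: [0.5169, 0.0882, 0.1984]
ee_rot: [0.234, -3.131, 0.0]
force: [0.3, 0.6, 0.9]
width: 0.818
gripper_force: 0.0
282 191 1958 [0.5154 0.088  0.1481] 135.37254901960785
in press [ 0.00068854 -0.0099189 ]
```

View pics/w3m.png

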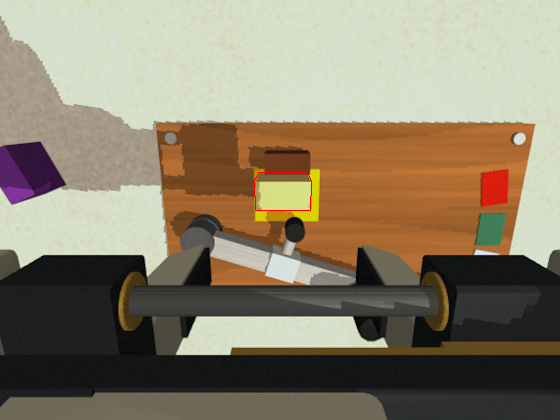

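The wrist view shows the block at (284,190) on the yellow patch, 0.7/-9.9 mm in the press frame, flat to the fence and clear of the nose at (294,230). Next is the catch.

```bash
cat >> h.py <<'E'
B=np.array([.5133,.0977,.1466])
def pw(x,y,z): return [*(R.from_euler("z",B[2]).as_matrix()[:2,:2]@[x,y]+B[:2]),z]
E
python3 -c "
from h import *
print(pw(.113,.112,.198),delta(pw(.113,.112,.198),np.pi/2+.1466))"
```

```text
[np.float64(0.6087274492255069), np.float64(0.22500515281917421), 0.198] [[-0.1117, 0.1216, -0.0008], 0.003, 'tilt', [-0.003, -0.001]]
```

```bash
python3 -m pendant '[-0.037,0.04,0,0,0,0,0.04,-0.037,0.04,0,0,0,0,0,-0.037,0.04,0,0,0,0,0,0,0,0,0,0,0,0,0,0,0,0,0,0,0,0,0,0,0,0,0,0]' 20
python3 - <<'E'
from h import *
s=observe();print(delta(pw(.113,.112,.104),np.pi/2+.1466,s),s["width"])
im=get_image("wrist")[:,:,::-1].copy();c=cam("wrist",s)
for q in(pw(.113,.154,.108),pw(.102,.062,.126)): cv2.circle(im,tuple(int(k) for k in proj(c,q)[0]),5,(0,255,255),1);print(proj(c,q)[0])
sc=get_image("scene")[:,:,::-1];o=np.zeros((420,800,3),np.uint8);o[:,:560]=im;o[:240,560:]=cv2.resize(sc[110:190,290:370],(240,240))
cv2.imwrite("pics/w4.png",o)
E
```

```text
clock: 8.62
position: [0.6086, 0.2217, 0.1977]
ee_rot: [0.231, -3.13, 0.002]
force: [-0.5, 0.5, 0.1]
width: 0.212
gripper_force: 0.0
[[-0.0009, 0.0033, 0.0937], 0.001, 'tilt', [-0.003, -0.001]] 0.21210616627749843
[338.75993756 211.24666377]
[221.10622364 203.72759117]
```

View pics/w4.png

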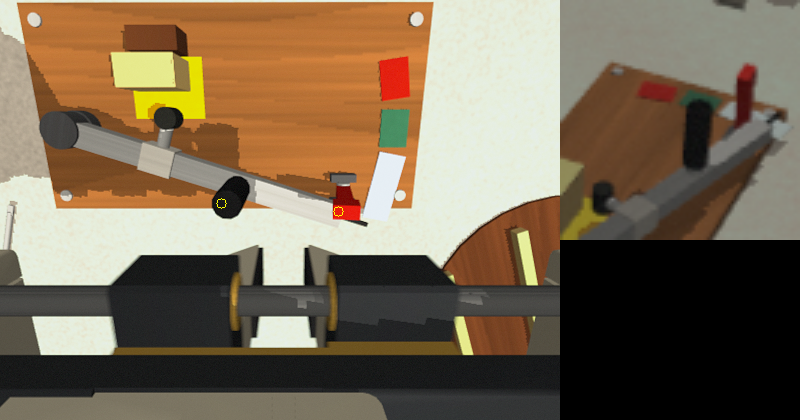

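Both predicted points land on the picture: handle top at (221,204), and the red catch tab at (345,211) within about 5 mm. I'll lower with the fingers shut between the two, then push.

```bash
python3 -m pendant '[0,0.002,0,0,0,0,0,0,0,0,0,0,0,0,0,0,0.035,0,0,0,0,0,0,0.035,0,0,0,0,0,0,0.024,0,0,0,0,0,0,0,0,0,0,0]'; python3 -m pendant '[0,0.014,0,0,0,0,0,0,0.014,0,0,0,0,0,0,0.014,0,0,0,0,0,0,0.014,0,0,0,0,0,0,0.01,0,0,0,0,0,0,0,0,0,0,0,0,0,0,0,0,0,0,0,0,0,0,0,0,0,0]'
python3 - <<'E'
from h import *
s=observe();b=R.from_euler("z",B[2]).as_matrix()[:2,:2];print("tcp in press",(s["position"][:2]-B[:2])@b)
im=get_image("wrist")[:,:,::-1].copy()
sc=get_image("scene")[:,:,::-1];o=np.zeros((420,800,3),np.uint8);o[:,:560]=im;o[:240,560:]=cv2.resize(sc[110:190,290:370],(240,240))
cv2.imwrite("pics/w5.png",o)
E
```

```text
clock: 9.48
position: [0.6073, 0.2248, 0.1026]
ee_rot: [0.234, -3.127, 0.002]
force: [-0.6, 0.0, -0.2]
width: 0.01
gripper_force: 0.0
clock: 10.48
position: [0.5991, 0.2897, 0.1043]
ee_rot: [0.232, -3.131, 0.001]
force: [0.8, 0.0, -0.6]
width: 0.008
gripper_force: 0.0
tcp in press [0.1129503  0.17736158]
```

View pics/w5.png

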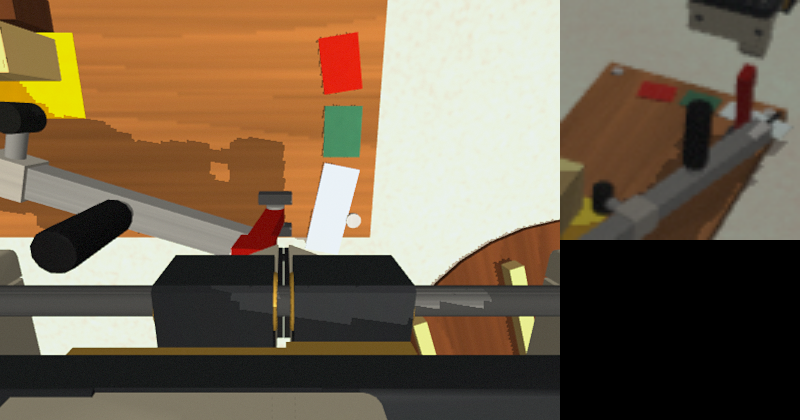

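The catch still leans inwards, with its red top at about (245,245), even though the fingers are past it. I'll compare projections to see why.

Run:
```python
from h import *
s=observe();c=cam("wrist",s);cs=cam("scene")
for q in([.113,.154,.108],[.113,.154,.1],[.113,.167,.024],[.113,.177,.093],[.102,.062,.126]):
    print(q,np.round(proj(c,pw(*q))[0]),np.round(proj(cs,pw(*q))[0],1))
im=cv2.imread("pics/w5.png");a=im[180:300,200:330];sc=get_image("scene")[:,:,::-1][100:180,310:390]
o=np.hstack([cv2.resize(a,(650,600))[:, :400],cv2.resize(sc,(400,400),interpolation=cv2.INTER_CUBIC).repeat(1,0) if 0 else cv2.copyMakeBorder(cv2.resize(sc,(400,400),interpolation=cv2.INTER_CUBIC),0,200,0,0,cv2.BORDER_CONSTANT)])
cv2.imwrite("pics/w6.png",o);print(s["force"],s["position"])
# red blob in scene
i=get_image("scene").astype(int);m=(i[...,0]>2*i[...,1])&(i[...,0]>2*i[...,2])&(i[...,0]>60);m[:, :335]=0;m[:,375:]=0;m[:100]=0;m[190:]=0
ys,xs=np.nonzero(m);print(xs.min(),xs.max(),ys.min(),ys.max())
```

```text
[0.113, 0.154, 0.108] [240. 257.] [349.5 134.2]
[0.113, 0.154, 0.1] [241. 252.] [349.2 136.6]
[0.113, 0.167, 0.024] [270. 214.] [348.2 155.8]
[0.113, 0.177, 0.093] [282. 247.] [351.8 134.5]
[0.102, 0.062, 0.126] [ 44. 251.] [334.  145.1]
[ 0.33063265 -0.47638186 -0.24216152] [0.59905486 0.2899359  0.10431527]
348 354 132 152
```

View pics/w6.png

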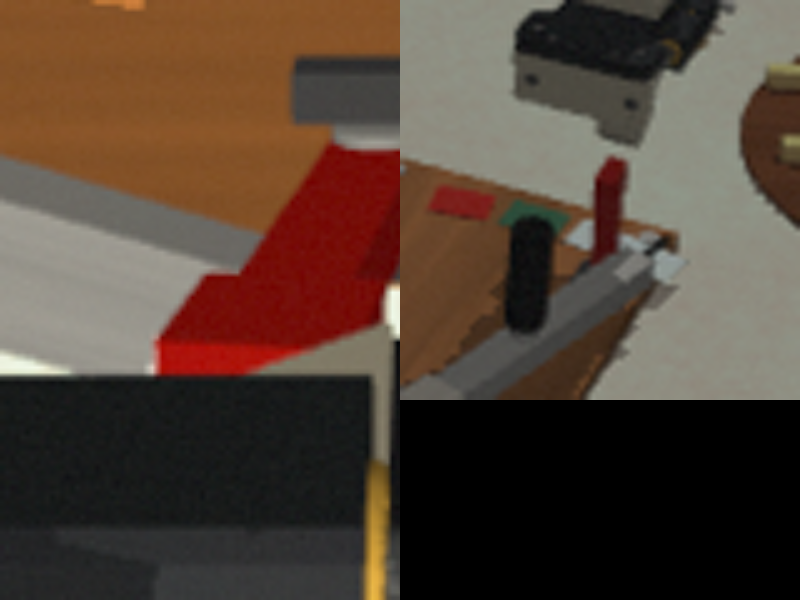

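```bash
python3 -m pendant '[0,0,-0.04,0,0,0,0,0,-0.034,0,0,0,0,0,0,-0.034,0,0,0,0,0,0,0,0,0,0,0,0,0,0,0.03,0,0,0,0,0,0,0.03,0,0,0,0,0,0,0,0,0,0,0]'
python3 - <<'E'
from h import *
s=observe();b=R.from_euler("z",B[2]).as_matrix()[:2,:2];print("tcp in press",(s["position"][:2]-B[:2])@b,s["force"])
im=get_image("wrist")[:,:,::-1].copy()
c=cam("wrist",s);cs=cam("scene")
for q in([.113,.154,.108],[.113,.112,.073],[.113,.112,.092],[.102,.062,.126]):print(q,np.round(proj(c,pw(*q))[0]),np.round(proj(cs,pw(*q))[0],1))
sc=get_image("scene")[:,:,::-1][100:180,310:390]
o=np.zeros((420,800,3),np.uint8);o[:,:400]=im[:,100:500];o[:400,400:]=cv2.resize(sc,(400,400),interpolation=cv2.INTER_CUBIC)
cv2.imwrite("pics/w7.png",o)
E
```

```text
clock: 11.55
position: [0.607, 0.2234, 0.0821]
ee_rot: [0.235, -3.126, 0.002]
force: [-0.0, 0.7, 0.2]
width: 0.004
gripper_force: 0.0
tcp in press [0.11105204 0.11070711] [-0.01014312  0.66143381  0.1773023 ]
[0.113, 0.154, 0.108] [372. 280.] [349.5 134.2]
[0.113, 0.112, 0.073] [285. 251.] [343.  152.3]
[0.113, 0.112, 0.092] [285. 265.] [343.6 146.8]
[0.102, 0.062, 0.126] [167. 275.] [334.  145.1]
```

View pics/w7.png

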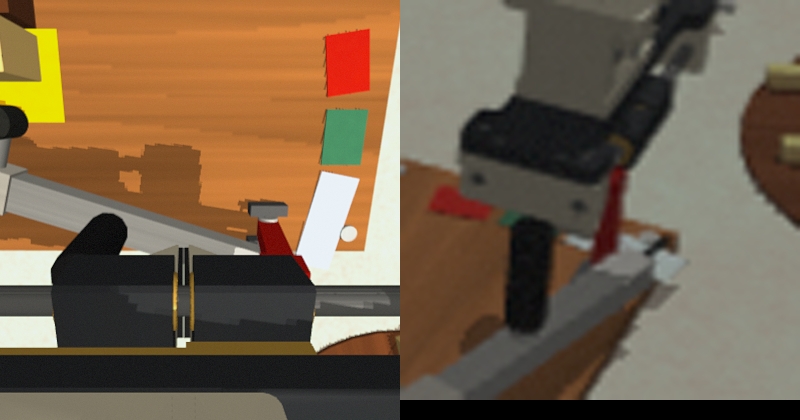

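```bash
python3 -m pendant '[-0.002,0.014,0,0,0,0,0,0,0.014,0,0,0,0,0,0,0.014,0,0,0,0,0,0,0.014,0,0,0,0,0,0,0.01,0,0,0,0,0,0,0,0,0,0,0,0,0,0,0,0,0,0,0,0,0,0,0,0,0,0]'
cat > chk.py <<'E'
from h import *
s=observe();b=R.from_euler("z",B[2]).as_matrix()[:2,:2];print("tcp in press",(s["position"][:2]-B[:2])@b,s["position"][2],s["force"])
i=get_image("scene").astype(int);m=(i[...,0]>2*i[...,1])&(i[...,0]>2*i[...,2])&(i[...,0]>60);m[:, :335]=0;m[:,390:]=0;m[:90]=0;m[190:]=0
ys,xs=np.nonzero(m);print("catch red scene",len(xs),(xs.min(),xs.max(),ys.min(),ys.max()) if len(xs) else "")
i=get_image("top").astype(int);m=(i[...,0]>2*i[...,1])&(i[...,0]>2*i[...,2])&(i[...,0]>60);m[:195]=0;m[240:]=0;m[:,:110]=0;m[:,200:]=0
ys,xs=np.nonzero(m);print("catch red top",len(xs),(xs.min(),xs.max(),ys.min(),ys.max()) if len(xs) else "")
E
python3 chk.py
```

```text
clock: 12.65
position: [0.6013, 0.288, 0.0842]
ee_rot: [0.232, -3.131, 0.001]
force: [1.6, -0.1, -0.8]
width: 0.007
gripper_force: 0.0
tcp in press [0.11484042 0.17536725] 0.08418096915417757 [ 1.57088058 -0.09775328 -0.81670299]
catch red scene 72 (np.int64(350), np.int64(361), np.int64(135), np.int64(151))
catch red top 0
```

```bash
python3 -m pendant '[0,0.015,0,0,0,0,0,0,0.015,0,0,0,0,0,0,0.012,0,0,0,0,0,0,0,0,0,0,0,0,0,0,0,0,0,0,0,0,0,0,0,0,0,0]'; python3 chk.py
python3 -c "
from h import *
for t in(0,.3,.6,.9,1.2,1.55):
  q=pw(.113,.167+.085*np.sin(t-.15),.024+.085*np.cos(t-.15));print(t,np.round(proj(cam('scene'),q)[0],1),np.round(proj(cam('top'),q)[0],1))"
```

```text
clock: 13.5
position: [0.5951, 0.3295, 0.0843]
ee_rot: [0.232, -3.131, 0.001]
force: [1.0, -0.3, -0.3]
width: 0.005
gripper_force: 0.0
tcp in press [0.11480453 0.21740932] 0.08427487724172913 [ 0.96866918 -0.28236813 -0.30276919]
catch red scene 71 (np.int64(350), np.int64(361), np.int64(135), np.int64(151))
catch red top 0 
0 [349.5 134.2] [165.4 206.7]
0.3 [352.7 129.6] [155.6 207.9]
0.6 [355.3 127.6] [147.  209.5]
0.9 [357.2 128.2] [140.4 211.2]
1.2 [358.3 131.2] [136.5 212.8]
1.55 [358.3 137.2] [135.6 214.5]
```

The red now lies where the flipped catch should project, with its tip near (358–361,135). Next I'll raise, turn a quarter turn so the fingers close along the pull, and go over the handle.

```bash
python3 -m pendant '[0,0,-0.06,0,0,0,0.04,0,0,-0.056,0,0,0,0.09,0,-0.039,0,0,0,0.1,0.09,0,0,0,0,0,0.18,0.09,0,0,0,0,0,0.18,0.09,0,0,0,0,0,0.18,0.09,0,0,0,0,0,0.18,0.09,0,0,0,0,0,0.18,0.09,0,0,0,0,0,0.18,0.09,0,0,0,0,0,0.18,0.09]'; python3 -m pendant '[0,0,0,0,0,0.18,0.07,0,0,0,0,0,0,0.07,0,0,0,0,0,0,0.07]'
python3 chk.py; python3 -c "
from h import *
s=observe();print(np.round(s['joints'],2));print(delta(pw(.102,.062,.2),.1466,s))"
```

```text
clock: 14.85
position: [0.6009, 0.2915, 0.2003]
ee_rot: [-1.795, -2.576, 0.002]
force: [-0.6, 0.6, 0.3]
width: 0.973
gripper_force: 0.0
clock: 15.22
position: [0.6009, 0.2917, 0.2003]
ee_rot: [-2.008, -2.415, 0.002]
force: [-0.6, 0.3, 0.3]
width: 0.765
gripper_force: 0.0
tcp in press [0.11497132 0.17917442] 0.20028725929057353 [-0.60242102  0.34125     0.28519463]
catch red scene 72 (np.int64(350), np.int64(361), np.int64(135), np.int64(151))
catch red top 44 (np.int64(156), np.int64(165), np.int64(209), np.int64(214))
[-0.92  0.57  0.64  1.51 -0.36  1.18 -0.04]
[[-0.1166, -0.0172, 0.0003], 0.036, 'tilt', [-0.002, -0.0]]
```

```bash
python3 -m pendant '[-0.039,-0.006,0,0,0,0.036,0.07,-0.039,-0.006,0,0,0,0,0.07,-0.039,-0.005,0,0,0,0,0.07,0,0,0,0,0,0,0.07,0,0,0,0,0,0,0.07]'
python3 - <<'E'
from h import *
s=observe();print(delta(pw(.102,.062,.091),.1466,s))
im=get_image("wrist")[:,:,::-1].copy();c=cam("wrist",s);t=get_image("top")[:,:,::-1]
for q in(pw(.102,.062,.126),pw(.113,.167+.084,.04)):
    print(proj(c,q)[0]);cv2.circle(im,tuple(int(k) for k in proj(c,q)[0]),5,(0,255,255),1)
o=np.zeros((420,800,3),np.uint8);o[:,:560]=im;o[:240,560:]=cv2.resize(t[180:260,120:200],(240,240))
cv2.imwrite("pics/w8.png",o)
E
```

```text
clock: 15.95
position: [0.6023, 0.1743, 0.2004]
ee_rot: [-2.053, -2.375, 0.001]
force: [-0.3, 0.3, 0.0]
width: 0.763
gripper_force: 0.0
[[-0.0009, 0.003, 0.1094], -0.002, 'tilt', [-0.002, 0.001]]
[287.94176687 215.93149215]
[299.89016798 -23.06118894]
```

View pics/w8.png

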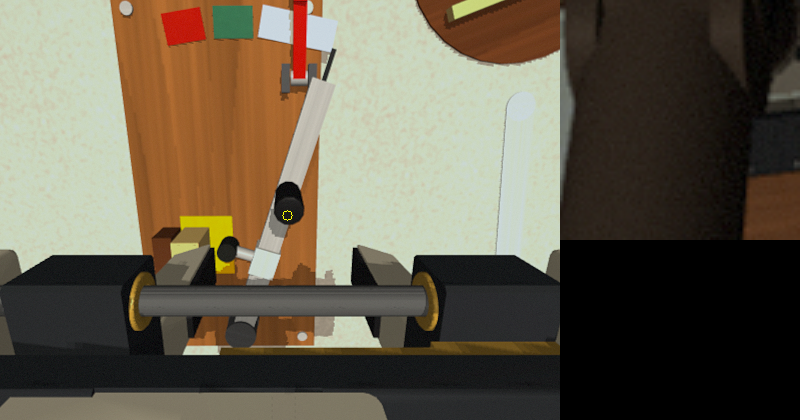

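The wrist view shows the catch flipped outwards (300,40), the handle top at (289,212) matching the prediction of (288,216), and the block still in place. Lowering onto the handle.

```bash
python3 -m pendant '[0.002,0.003,0.03,0,0,0,0.07,0,0,0.04,0,0,0,0.07,0,0,0.039,0,0,0,0.07,0,0,0,0,0,0,0.07]'
python3 -c "
from h import *
print(delta(pw(.102,.062,.091),.1466))"; python3 -m pendant '[0,0,0,0,0,0,0.04,0,0,0,0,0,0,0.02,0,0,0,0,0,0,0.015,0,0,0,0,0,0,0.015,0,0,0,0,0,0,0.015]' 40; python3 -c "
from h import *
print(delta(pw(.102,.062,.091),.1466))"
```

```text
clock: 16.55
position: [0.6023, 0.1768, 0.0886]
ee_rot: [-2.051, -2.374, 0.01]
force: [0.7, 0.4, 1.5]
width: 0.762
gripper_force: 0.0
[[-0.0033, 0.0023, -0.0025], -0.001, 'tilt', [-0.007, -0.002]]
clock: 17.18
position: [0.605, 0.1762, 0.0916]
ee_rot: [-2.055, -2.375, 0.001]
force: [3.3, 3.4, -0.4]
width: 0.268
gripper_force: 1.7
[[-0.0023, -0.0002, 0.0006], -0.003, 'tilt', [-0.001, 0.0]]
```

```bash
python3 -m pendant '[0,0,0,0,0,0,0.015,0,0,0,0,0,0,0.015,0.001,-0.010,0,0,0,0,0.015,0.002,-0.010,0,0,0,0,0.015,0.001,-0.010,0,0,0,0,0.015,0,0,0,0,0,0,0.015,0,0,0,0,0,0,0.015]'
cat > lev.py <<'E'
from h import *
s=observe();b=R.from_euler("z",B[2]).as_matrix()[:2,:2];q=(s["position"][:2]-B[:2])@b
print("press",q,"theta",.31-np.arcsin((q[0]-.05)/.17),"F press",s["force"][:2]@b,s["gripper_force"],s["width"])
E
python3 lev.py
```

```text
clock: 18.05
position: [0.5755, 0.18, 0.0917]
ee_rot: [-2.05, -2.379, -0.005]
force: [6.3, 10.9, -4.0]
width: 0.251
gripper_force: 40.0
press [0.07352342 0.07228908] theta 0.1711815270051469 F press [7.78576978 9.90657413] 39.99901056289673 0.25063930076192603
```

```bash
python3 -m pendant '[-0.001,-0.008,0,0,0,0,0.015,0,-0.006,0,0,0,0,0.015,0,-0.004,0,0,0,0,0.015,0,0,0,0,0,0,0.015,0,0,0,0,0,0,0.015]'; python3 lev.py
```

```text
clock: 18.68
position: [0.5595, 0.1784, 0.0919]
ee_rot: [-2.049, -2.381, -0.011]
force: [11.8, 18.0, -10.3]
width: 0.251
gripper_force: 40.0
press [0.05746047 0.07304919] theta 0.2661008115212001 F press [14.2858648  16.06232722] 39.99118387699127 0.2508395794720046
```

```bash
python3 -m pendant '[0.002,-0.003,0.001,0,0,-0.04,0.015,0.001,-0.0025,0.001,0,0,-0.04,0.015,0,0,0,0,0,0,0.015,0,0,0,0,0,0,0.015,0,0,0,0,0,0,0.015]'; python3 lev.py
python3 - <<'E'
from h import *
s=observe();im=get_image("wrist")[:,:,::-1].copy();sc=get_image("scene")[:,:,::-1]
o=np.zeros((420,800,3),np.uint8);o[:,:560]=im;o[:240,560:]=cv2.resize(sc[130:210,260:340],(240,240));o[240:420,560:]=cv2.resize(sc[120:180,300:380],(240,180))
cv2.imwrite("pics/w9.png",o)
E
```

```text
clock: 19.3
position: [0.5551, 0.1779, 0.0916]
ee_rot: [1.956, 2.455, 0.012]
force: [9.8, 10.8, 6.2]
width: 0.247
gripper_force: 40.0
press [0.05303042 0.07326916] theta 0.29217305582255454 F press [11.28541518  9.25235761] 40.02763330936432 0.24730616094779806
```

View pics/w9.png

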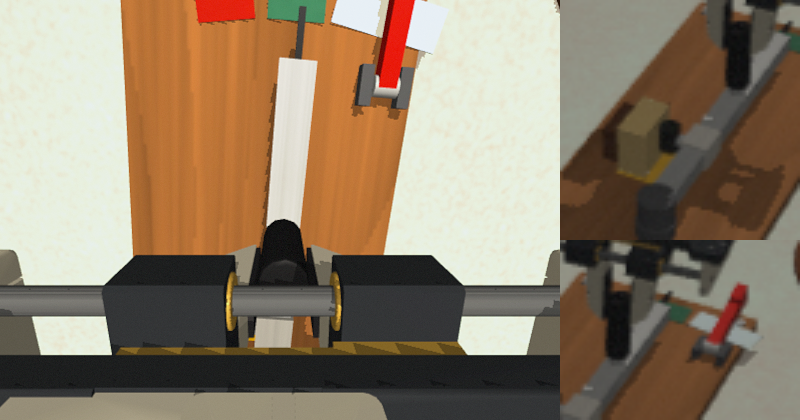

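The wrist view shows the pointer tip at (303,8), near the middle of the green patch (268–326), and the catch lying over. In the scene inset the nose is against the block. One settle and a block fit, then I'll hand in.

```bash
python3 -m pendant '[0,0,0,0,0,0,0.015,0,0,0,0,0,0,0.015,0,0,0,0,0,0,0.015,0,0,0,0,0,0,0.015]'; python3 lev.py
python3 - <<'E'
from h import *
print(np.round(observe()["dq"],3))
im=get_image("scene")[:,:,::-1];c=cam("scene");p=pw(-.004,-.01,.04);u,v=proj(c,p)[0].astype(int)
m=palemask(im,u,v,18,40,.75)&(im[...,0]>.3*im[...,2]);f=fit([(c,m)],[p[0],p[1],.1466],.015)
print(m.sum(),f.fun,f.x[2]-B[2],(f.x[:2]-B[:2])@R.from_euler("z",B[2]).as_matrix()[:2,:2])
E
```

```text
clock: 19.9
position: [0.5551, 0.1779, 0.0916]
ee_rot: [1.956, 2.455, 0.012]
force: [8.7, 10.6, 6.9]
width: 0.251
gripper_force: 40.0
press [0.05304683 0.07323974] theta 0.292076482374898 F press [10.14611289  9.25148855] 40.0276905298233 0.25080007306213065
[-0.    -0.001  0.001  0.002  0.002  0.     0.   ]
324 45.529411764705884 0.09177999897984113 [-0.000647   -0.01215968]
```

```bash
python3 -c "
from cell import *
print(sign_off())"
```

```text
the job is handed in; nothing more can be done
None
```

I handed the job in with the block in the press and released, the catch flipped outwards, and the lever held on the green at about 0.29 rad; no verdict came back. That the block is flat on the fence I worked out from the lever geometry: the last camera fit, partly blocked, put it about 3 mm off and 0.09 rad turned. The first push at the catch passed it without moving it, the second flipped it, and I viewed 12 pictures against the limit of 10.

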